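# Retaining bar over a circuit board, weighted on its dome

### The job

Lay the long bar across the two posts of the board holder so that it lies flat in both notches, dome up and about centred over the board. When it is in place and let go, balance the knobbed weight on the dome in the middle of the bar, centred and about level, so that it stays there by itself. Leave the short bar, the pot and the screwdriver where they are.

Things in the scene. Friction and masses are not known exactly. Their poses are not given: they have to be found in the camera images.
- bar: Long bar: flat aluminium, 200 x 36 x 12 mm, about 0.3 kg, with a round steel button 30 mm across in the middle of its top, rising 14.6 mm above the top face and ending in a shallow dome (radius of curvature 45 mm). Lies on the bench, dome up, left or right of the holder. Origin: centre of the underside; x along its length, y across, z up.
- bar_dome (a point): The top of the long bar's dome, 26.6 mm above the bar's underside.
- holder: Board holder, fixed: dark steel base 220 x 100 x 12 mm with a green circuit board (parts up to 27 mm above the bench) and two aluminium notched posts centred at x = -75 and +75 mm, each 20 mm long in x and 70 mm wide in y. Origin: centre of the base's underside, on the bench; x runs from post to post, z up. The bar goes along x in both notches, overhanging each post by about 15 mm.
- notch_a (a point): Centre of the notch floor in the post at the holder's x = -75 mm, 45 mm above the bench. The notch is open at the top and at both ends along x; its flat floor is 42 mm wide (y from -21 to +21 mm) and its cheeks' lips flare outward from 51 mm above the bench to a mouth 56 mm wide at 61 mm.
- notch_b (a point): The same for the post at the holder's x = +75 mm.
- weight: A plain steel disc weight with a knob: disc 50 mm across and 14 mm thick with flat underside, on it a cylindrical knob 18 mm across and 24 mm tall (38 mm tall in all); about 0.26 kg, centre of mass about 10 mm above the underside. Stands on the bench between the robot and the holder. Origin: centre of the underside; z up along the knob.
- spare_bar: A bystander: the short bar, the same section and domed button as the long one but only 110 mm long, too short for the posts. Origin: centre of the underside; x along its length.
- pot: A bystander: small white screw-top pot with black lid, 44 mm across, 45 mm tall. Origin: centre of the underside; z up.
- driver: A bystander: a screwdriver with black handle, 160 mm long, lying on the bench. x runs along it from handle to tip; its origin lies under it, about mid-length.
Things that resemble listed ones, but are neither listed nor needed, are in the scene too. Of the things that look like the holder, the largest one is meant.

How it is judged:
On the way, in this order (a step that is already met when the one before it is completed fails the run):
1. the long bar lies in both notches, let go, with no weight on it yet (x of bar in the frame of holder between -0.012 and 0.012 m and y of bar in the frame of holder between -0.004 and 0.004 m and z of bar in the frame of holder between 0.0425 and 0.0475 m and angle between the x axis of bar and the x axis of holder, either way round below 0.06 rad and angle between bar's own z axis and vertical below 0.03 rad and linear speed of bar below 0.02 m/s and contact force between bar and the fingers below 0.05 N and distance between weight and bar_dome above 0.06 m), for 0.2 s.
2. the weight stands on the dome, let go, with the bar still in both notches (x of bar in the frame of holder between -0.012 and 0.012 m and y of bar in the frame of holder between -0.004 and 0.004 m and z of bar in the frame of holder between 0.0425 and 0.0475 m and angle between the x axis of bar and the x axis of holder, either way round below 0.06 rad and angle between bar's own z axis and vertical below 0.03 rad and linear speed of each of bar, weight below 0.02 m/s and distance between weight and bar_dome below 0.01 m and angle between weight's own z axis and vertical below 0.17 rad and angular speed of weight below 0.3 rad/s and contact force between weight and the fingers below 0.05 N), for 0.3 s.
At the end, for the whole second after the job is handed in: The long bar lies released on both notch floors (within 2.5 mm; 0.03 rad; 0.06 rad in line), centred to 12 mm along the span, 4 mm across. The weight balances on its dome at rest: underside centre within 10 mm of the dome top, tilt under 0.17 rad (all of step 2 and contact force between bar and the fingers below 0.05 N); the robot touches nothing.
It fails at once if the short bar is moved more than 25 mm (distance of spare_bar from where it was at the start of the episode above 0.025 m).
It fails at once if the pot is moved more than 25 mm (distance of pot from where it was at the start of the episode above 0.025 m).
It fails at once if the screwdriver is moved more than 25 mm (distance of driver from where it was at the start of the episode above 0.025 m).
It also fails if it takes over 70 s, if anything falls off the work surface, if the arm or the gripper's body presses on something with over 40 N, if the wrist force passes 120 N, or if a joint passes its speed limit or range.

### The arm

A 6-joint arm with a two-finger parallel gripper is mounted at the origin on the work surface. World frame = base frame: x ahead of the robot, y to its left, z up, the work surface at z = 0. Lengths are in m, angles in rad, forces in N, time in s.
With the tool pointing down it reaches from about 0.25 to 0.725 m from the base axis. Payload 4 kg.
Tool frame: the origin (TCP) lies midway between the tips of the shut fingers; the grasp point (between the pads) lies 19 mm behind it (r.tcp_to_grasp is the distance from the TCP to the grasp point, in m); z points along the fingers, y is the line along which they close (so a half turn about z gives the same grasp; the last joint's range is limited). The gripper opens to 85 mm and grips with 20 to 120 N. Pads are 22 mm wide; open, the fingers measure 114 mm over their backs; the gripper's body (76 mm by 85 mm) begins 54 mm behind the grasp point. The pads swing forward as they close: fully open they stand 13 mm farther back than shut.
Start: joints at [-1.205, 0.241, 0.005, 1.335, 0, 1.571], TCP at [0.179, -0.467, 0.208] pointing down, gripper open.
Joint ranges: [-2.72, 2.72], [-1.05, 1.87], [-1.09, 1.28], [-1.99, 2.15], [-1.42, 1.44], [-3.14, 3.14]. Speed limits (rad/s): [2.79, 2.79, 3.14, 3.14, 3.14, 3.14].

### API

Orientations are given as a unit quaternion [w, x, y, z].
In Python, from rig import r gives the robot as it stands.
- The arm moves only by the tool apply_moves, never from a script. Its argument "motion" is a list that holds one entry, the list of rows, each a list of 5 numbers: the shift along the world's x, y, z in units of 2.5 cm (1.0 is 2.5 cm), then the turn about the world's z in units of 6 degrees (1.0 is 6 degrees), then the opening, from -1 (shut) to 1 (fully open). A call has 1 to 20 rows; each row shifts and turns the commanded pose from where the row before left it; what a row does not reach is not made up. A row lasts 1/8 s, in which the tool goes at most 62.5 mm and 10.7 degrees, less where a joint would pass 70% of its speed; a pose out of reach is approached as far as the arm can. A call with a number of a shift or a turn outside -1 to 1 is refused whole. A call with a gripper value outside its range is refused whole. The fingers move at their own pace and stop on an object; the grip force is fixed at half the most. Time passes only in rows, so rows that do not move let the fingers close. It gives the time, the measured TCP pose, the force, the opening and the grip force at its end, in the units of the state.
- r.state(): the state, without advancing time (a new reading comes with each control period).
- r.capture(name): name is "scene" or "side" or "wrist"; returns a dict with "image" (400x640x3 uint8, red, green, blue), "K" (3x3 intrinsics, pixels), "k1" (the pictures are not rectified: a ray, as slopes to the right and down, at radius r is drawn at 1 + k1 r^2 times it, then the intrinsics apply), "cam_to_world" (4x4, takes a point from camera to world coordinates). Camera axes: x right, y up, looking along -z (the intrinsics and any distortion apply to the point x, -y, -z); pixel columns grow to the right and rows downward; lengths in m; the calibration is good to about 2 mm. A picture is of the moment at which its call begins. There is no depth.
- r.close_job(): hands the job in; it is judged then, once.
The state is a dict: "time": time; "qpos": joint angles; "joint_velocities": joint speeds; "joint_efforts": joint torques, N m; "position": TCP position; "ee_rot": TCP orientation; "wrist_force": force on the tool from outside, world axes, zero at the start; "ft_torque": the same for the moment, N m; "grip_width": finger opening in m; "grip_force": force on a finger pad.
Only numpy, scipy, OpenCV 4.12 (cv2) and the standard library are available. Lean on these libraries where they do the work, as an engineer would, in place of code of your own. Each camera call takes 0.05 s, during which the arm holds its last target. There are 200 camera calls.

## Working session

There is one attempt and no reset: what is moved stays moved. The work goes in short steps, Python scripts to look and compute and a tool call to move; the robot and the scene stay as the last step left them, time stands still between calls to the robot, and variables do not carry over. Pictures are saved under pics/ and viewed, at most 10 in all, crops included, and the job is handed in when it is done.

Besides the shell and the picture viewer there is one more tool, called after ">>>" as a command line: name --argument value ..., lists and objects as JSON in quotes. apply_moves: Moves the arm, as the interface text tells. Its arguments: {"type":"object","properties":{"motion":{"type":"array"}},"required":["motion"]}

```bash
mkdir -p pics; ls; cat > h.py <<'E'
import numpy as np, cv2
from rig import r
def ray(c,uv):
    K=c["K"];k=c["k1"];uv=np.atleast_2d(np.array(uv,float))
    d=np.c_[(uv[:,0]-K[0][2])/K[0][0],(uv[:,1]-K[1][2])/K[1][1]]
    s=d.copy()
    for _ in range(30): s=d/(1+k*(s**2).sum(1,keepdims=True))
    T=np.array(c["cam_to_world"])
    return T[:3,3], np.c_[s[:,0],-s[:,1],-np.ones(len(s))]@T[:3,:3].T
def onz(c,uv,z):
    o,d=ray(c,uv); return o+d*((z-o[2])/d[:,2])[:,None]
def save(n,c,scale=1,crop=None):
    im=c["image"][:,:,::-1]
    if crop: im=im[crop[1]:crop[3],crop[0]:crop[2]]
    cv2.imwrite("pics/"+n+".png",cv2.resize(im,None,fx=scale,fy=scale,interpolation=cv2.INTER_CUBIC))
E
python3 - <<'E'
from h import *
import pickle
for n in ["scene","side","wrist"]:
    c=r.capture(n); pickle.dump(c,open(n+"0.pkl","wb")); save(n+"0",c,1.25 if n=="scene" else 1); print(n,c["k1"],np.round(c["K"],1).tolist(),np.round(c["cam_to_world"],3).tolist())
print(r.state())
E
```

```text
pics
scene 0.012151147023251523 [[444.8, 0.0, 323.9], [0.0, 444.8, 202.9], [0.0, 0.0, 1.0]] [[-0.725, -0.419, 0.546, 1.219], [0.689, -0.457, 0.563, 0.642], [0.013, 0.785, 0.62, 0.781], [0.0, 0.0, 0.0, 1.0]]
side 0.03178674308733883 [[385.8, 0.0, 316.1], [0.0, 385.8, 200.4], [0.0, 0.0, 1.0]] [[-0.94, 0.213, -0.267, 0.357], [-0.341, -0.531, 0.776, 0.674], [0.023, 0.82, 0.572, 0.547], [0.0, 0.0, 0.0, 1.0]]
wrist -0.03247712769616431 [[322.1, 0.0, 322.7], [0.0, 322.1, 202.7], [0.0, 0.0, 1.0]] [[0.358, 0.893, 0.273, 0.25], [-0.934, 0.343, 0.102, -0.44], [-0.002, -0.291, 0.957, 0.373], [0.0, 0.0, 0.0, 1.0]]
{'time': 0.15, 'qpos': array([-1.20498277e+00,  2.41231350e-01,  4.01482308e-03,  1.33518706e+00,
       -3.00834664e-05,  1.57081100e+00]), 'joint_velocities': array([-0.00211715, -0.00202303,  0.00589306, -0.00017545, -0.00021397,
       -0.00187142]), 'joint_efforts': array([ 9.09510327e-04, -3.72635043e+01,  2.52638251e+01,  1.23810497e-02,
        3.54598194e-05,  1.76850353e-06]), 'position': array([ 0.17865935, -0.46643434,  0.20761457]), 'ee_rot': array([-7.87486218e-04,  9.83320152e-01,  1.81881370e-01, -1.60967490e-04]), 'wrist_force': array([0.03161286, 0.12410638, 0.19502079]), 'ft_torque': array([0.00571235, 0.00355642, 0.00493515]), 'grip_force': 0.0, 'grip_width': 0.08500886288008681}
```

View pics/scene0.png

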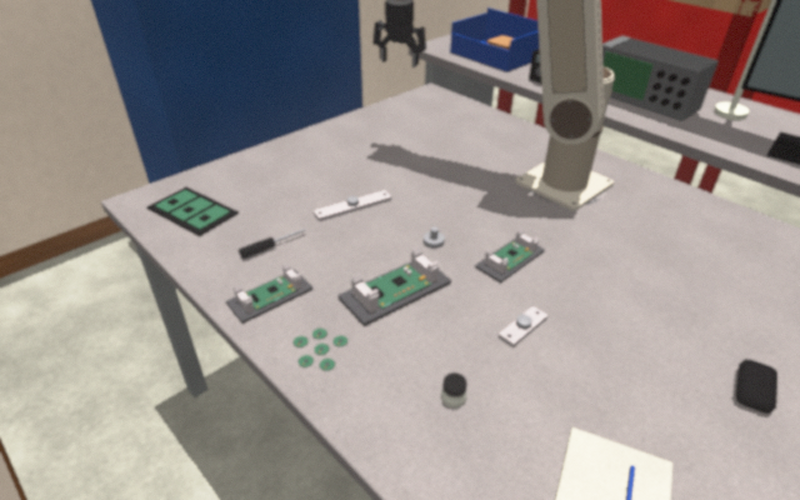

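View pics/side0.png

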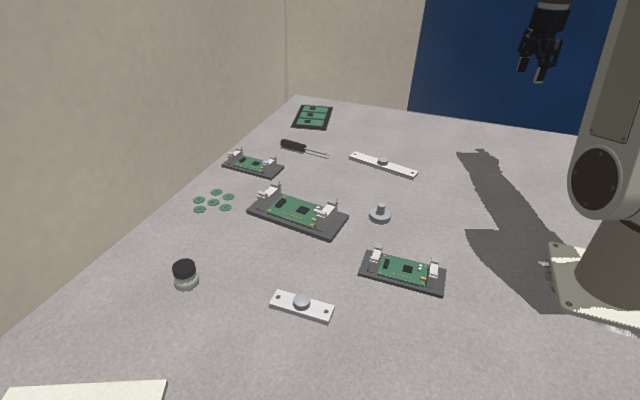

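The scene and side pictures show the long bar (side px ~383,165), the largest holder (side px ~297,211), the weight (~380,213), and the bystanders off to the sides. I'll get rough positions from these, then refine with the wrist camera.

```bash
python3 - <<'E'
from h import *
import pickle
S=pickle.load(open("side0.pkl","rb"));C=pickle.load(open("scene0.pkl","rb"))
p=lambda c,uv,z:np.round(onz(c,uv,z)[:,:2],3).tolist()
print("bar ends side",p(S,[(352,154),(414,174)],.012),"scene",p(C,[(317/1.25,212/1.25),(389/1.25,196/1.25)],.012))
print("dome side",p(S,[(383,160)],.0266),p(C,[(353/1.25,201/1.25)],.0266))
print("weight",p(S,[(380,218)],.0),p(C,[(433/1.25,243/1.25)],0))
print("holder base corners side",p(S,[(247,209),(331,237),(348,211),(267,187)],.012),p(C,[(340/1.25,292/1.25),(368/1.25,318/1.25),(450/1.25,280/1.25),(415/1.25,258/1.25)],.012))
print("driver",p(S,[(280,145),(328,155)],0.01),"pot",p(S,[(184,285)],0),"spare",p(S,[(302,307)],.012),"small holders",p(S,[(403,270),(253,163)],.012))
E
```

```text
bar ends side [[0.591, -0.316], [0.403, -0.269]] scene [[0.587, -0.322], [0.408, -0.257]]
dome side [[0.494, -0.288]] [[0.505, -0.283]]
weight [[0.449, -0.056]] [[0.456, -0.052]]
holder base corners side [[0.745, 0.041], [0.531, 0.065], [0.523, -0.039], [0.743, -0.061]] [[0.727, -0.054], [0.733, 0.041], [0.534, 0.073], [0.536, -0.03]]
driver [[0.811, -0.291], [0.655, -0.286]] pot [[0.747, 0.282]] spare [[0.52, 0.261]] small holders [[0.37, 0.107], [0.833, -0.158]]
```

>>> apply_moves --motion '[[[1, 0.55, 0, -0.5, 1], [1, 0.55, 0, -0.5, 1], [1, 0.55, 0, -0.5, 1], [1, 0.55, 0, -0.5, 1], [1, 0.55, 0, -0.5, 1], [1, 0.55, 0, -0.5, 1], [1, 0.55, 0, -0.5, 1], [1, 0.55, 0, -0.5, 1], [1, 0.55, 0, -0.5, 1], [1, 0.55, 0, -0.5, 1], [1, 0.55, 0, -0.5, 1], [1, 0.55, 0, -0.5, 1], [0.8, 0.6, 0, 0, 1], [0, 0, 0, 0, 1], [0, 0, 0, 0, 1]]]'

```text
time: 2.02
position: [0.4983, -0.287, 0.2079]
ee_rot: [-0.0, 0.991, -0.131, -0.001]
wrist_force: [-0.8, 0.2, 0.6]
grip_width: 0.0854
grip_force: 0.0
```

```bash
python3 - <<'E'
from h import *
import pickle
c=r.capture("wrist"); pickle.dump(c,open("wrist1.pkl","wb")); save("wrist1",c)
s=r.state(); print(s["position"],s["ee_rot"],s["qpos"],s["time"])
print(np.round(c["cam_to_world"],3))
E
```

```text
[ 0.49811901 -0.28725032  0.20807567] [ 4.31652621e-06  9.91354716e-01 -1.31208413e-01 -4.24231469e-04] [-5.22900191e-01  3.92251605e-01  2.16500372e-01  1.39582613e+00
 -3.31585817e-04  2.88186828e+00] 2.075
[[-0.259  0.923  0.283  0.572]
 [-0.966 -0.248 -0.076 -0.306]
 [-0.    -0.293  0.956  0.373]
 [ 0.     0.     0.     1.   ]]
```

View pics/wrist1.png

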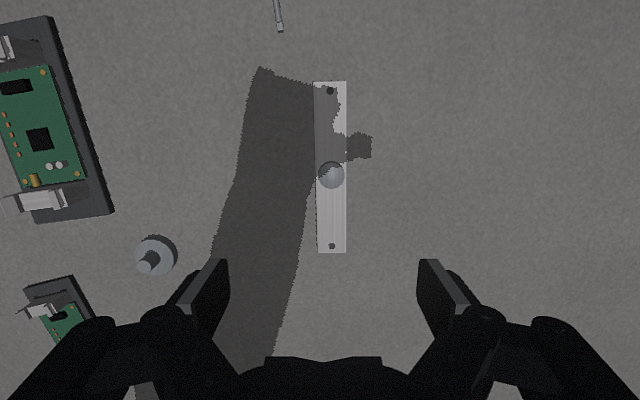

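The wrist picture shows the long bar with screw holes at (330,91) and (332,246) and its dome at (331,175). The weight is at ~(156,257) and the holder is cut off on the left. Joint 6 is near its limit this way round, so I'll half-turn the tool while going over the holder.

>>> apply_moves --motion '[[[0.25, 0.6, 0, 1, 1], [0.25, 0.6, 0, 1, 1], [0.25, 0.6, 0, 1, 1], [0.25, 0.6, 0, 1, 1], [0.25, 0.6, 0, 1, 1], [0.25, 0.6, 0, 1, 1], [0.25, 0.6, 0, 1, 1], [0.25, 0.6, 0, 1, 1], [0.25, 0.6, 0, 1, 1], [0.25, 0.6, 0, 1, 1], [0.25, 0.6, 0, 1, 1], [0.25, 0.6, 0, 1, 1], [0.25, 0.6, 0, 1, 1], [0.25, 0.6, 0, 1, 1], [0.25, 0.6, 0, 1, 1], [0.25, 0.6, 0, 1, 1], [0.25, 0.6, 0, 1, 1], [0.25, 0.6, 0, 1, 1], [0.25, 0.6, 0, 1, 1], [0, 0, 0, 1, 1]]]'

```text
time: 4.58
position: [0.6175, -0.0019, 0.2082]
ee_rot: [-0.0, 0.608, 0.794, -0.0]
wrist_force: [-0.8, 0.7, 0.0]
grip_width: 0.0854
grip_force: 0.0
```

>>> apply_moves --motion '[[[0, 0, 0, 1, 1], [0, 0, 0, 1, 1], [0, 0, 0, 1, 1], [0, 0, 0, 1, 1], [0, 0, 0, 1, 1], [0, 0, 0, 1, 1], [0, 0, 0, 1, 1], [0, 0, 0, 1, 1], [0, 0, 0, 1, 1], [0, 0, 0, 1, 1], [0, 0, 0, 0, 1], [0, 0, 0, 0, 1]]]'

```text
time: 6.08
position: [0.6174, -0.0026, 0.2084]
ee_rot: [-0.0, 0.132, 0.991, -0.0]
wrist_force: [0.1, 0.3, -0.2]
grip_width: 0.0855
grip_force: 0.0
```

```bash
python3 - <<'E'
from h import *
import pickle
c=r.capture("wrist"); pickle.dump(c,open("wrist2.pkl","wb")); save("wrist2",c)
s=r.state(); print(s["position"],s["ee_rot"],s["qpos"],s["time"])
b=pickle.load(open("wrist1.pkl","rb")); g=cv2.cvtColor(b["image"],cv2.COLOR_RGB2GRAY).astype(float)
H=[]
for (u,v) in [(330,91),(332,246)]:
    w=g[v-6:v+7,u-6:u+7]; m=np.clip(np.percentile(w,40)*.75-w,0,None); yy,xx=np.mgrid[v-6:v+7,u-6:u+7]
    H.append(((m*xx).sum()/m.sum(),(m*yy).sum()/m.sum()))
P=onz(b,H,.012); print("holes px",H,"world",P[:,:2],"centre",P.mean(0),"yaw",np.degrees(np.arctan2(*(P[0]-P[1])[1::-1])))
P=onz(b,[(314,82),(346,81),(347,252),(318,253)],.012); print("corners",P[:,:2],P.mean(0)); print("dome",onz(b,[(331,175)],.022), "weight",onz(b,[(156,257)],.014))
E
```

```text
[ 0.61747674 -0.00239789  0.20840278] [ 3.27646481e-05  1.31785935e-01  9.91278198e-01 -2.26190985e-05] [-3.85518593e-03  4.80937198e-01  3.53681775e-01  1.44348170e+00
 -5.32516405e-05  2.60485640e-01] 6.125
holes px [(np.float64(329.70521541950114), np.float64(90.16213151927438)), (np.float64(331.5690414983474), np.float64(245.679764965112))] world [[ 0.58385196 -0.31695629]
 [ 0.40909736 -0.27351563]] centre [ 0.49647466 -0.29523596  0.012     ] yaw -13.959692077308341
corners [[ 0.59609536 -0.30302515]
 [ 0.58831279 -0.33590471]
 [ 0.39594033 -0.28972309]
 [ 0.40390474 -0.25489454]] [ 0.4960633  -0.29588687  0.012     ]
dome [[ 0.49662877 -0.29535755  0.022     ]] weight [[ 0.4511784  -0.05919359  0.014     ]]
```

View pics/wrist2.png

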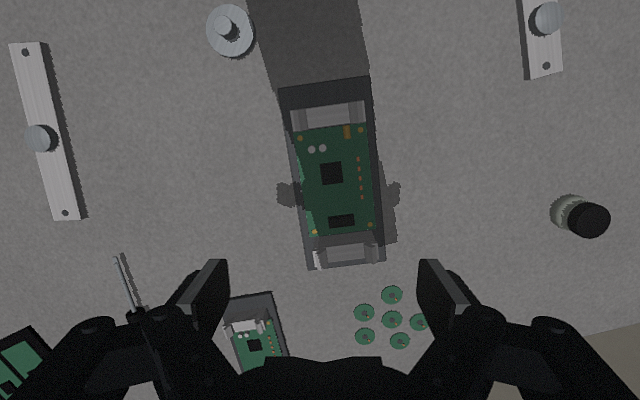

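The holder is at (340,175), partly in the gripper's shadow. The weight is at (230,28), the bar at (45,135), and the pot and spare bar are on the right. I'll zoom in with contrast raised.

```bash
python3 - <<'E'
from h import *
import pickle
c=pickle.load(open("wrist2.pkl","rb")); im=c["image"][65:285,260:415,::-1]
im=np.clip((im/255.)**.5*255,0,255).astype(np.uint8)
a=cv2.resize(im,None,fx=5,fy=5,interpolation=cv2.INTER_CUBIC)
out=np.hstack([a[0:450,:775]]); out2=a[650:1100,:775]
# tops 0-70 rows & bottom rows 150-220, stacked
t=cv2.resize(im[0:75],None,fx=5,fy=5,interpolation=cv2.INTER_CUBIC)[:, :775]
b=cv2.resize(im[160:220],None,fx=5,fy=5,interpolation=cv2.INTER_CUBIC)[:, :775]
t=t[100:375]; cv2.imwrite("pics/h2.png",np.vstack([t,b])); print(t.shape,b.shape)
E
```

```text
(275, 775, 3) (300, 775, 3)
```

View pics/h2.png

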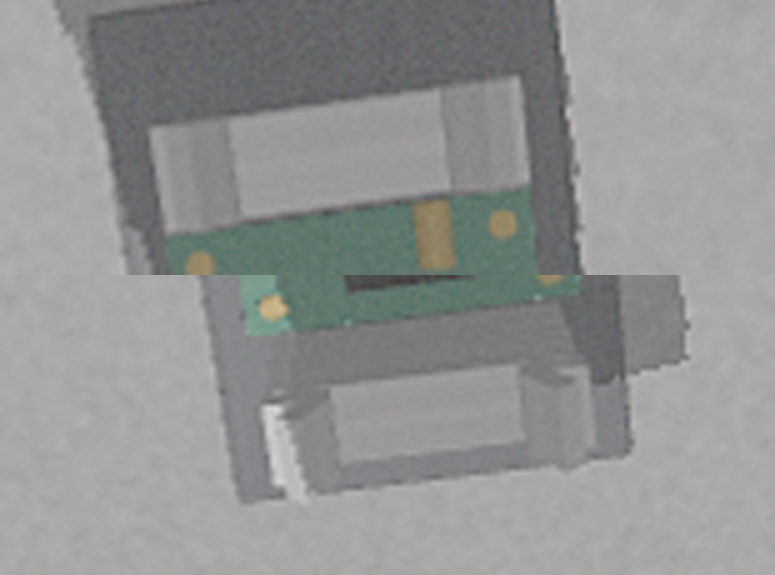

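```bash
python3 - <<'E'
from h import *
import pickle
c=pickle.load(open("wrist2.pkl","rb"))
A=np.array([(229,121),(441,90),(451,195),(241,219)],float); B=np.array([(330,388),(520,366),(522,444),(340,463)],float)
m=lambda q,v0,off:np.c_[260+(q[:,0]+.5)/5-.5, v0+(q[:,1]-off+.5)/5-.5]
a=onz(c,m(A,85,0),.045); b=onz(c,m(B,225,275),.045)
print(np.round(a,4)); print(np.round(b,4))
ca,cb=a.mean(0),b.mean(0); d=cb-ca
print("widths",[np.linalg.norm(x) for x in (a[0]-a[1],a[3]-a[2],b[0]-b[1],b[3]-b[2])],"sep",np.linalg.norm(d),"centre",(ca+cb)/2,"yaw",np.degrees(np.arctan2(d[1],d[0])))
base=onz(c,np.r_[m(np.array([(92,17),(553,-50)],float),85,0),m(np.array([(242,502),(631,455)],float),225,275)],.012)
print("base",np.round(base,4),base.mean(0))
print("weight",onz(c,[(230.,30.)],.014), onz(c,[(222.,24.)],.038)); save("w2",c,6,(190,0,270,70))
d=onz(c,[(46.,140.)],.02);print("bar dome",d)
E
```

```text
[[ 5.463e-01 -2.000e-04  4.500e-02]
 [ 5.515e-01  4.140e-02  4.500e-02]
 [ 5.715e-01  3.850e-02  4.500e-02]
 [ 5.651e-01 -3.100e-03  4.500e-02]]
[[ 0.6946 -0.0195  0.045 ]
 [ 0.7006  0.0226  0.045 ]
 [ 0.7193  0.0187  0.045 ]
 [ 0.7131 -0.0221  0.045 ]]
widths [np.float64(0.04192770265357361), np.float64(0.042076656003204656), np.float64(0.04248407545242514), np.float64(0.041290500544511055)] sep 0.14955840958131286 centre [0.63276583 0.0095543  0.045     ] yaw -7.3847146274270665
base [[ 0.518  -0.0241  0.012 ]
 [ 0.5306  0.0735  0.012 ]
 [ 0.7339 -0.0526  0.012 ]
 [ 0.7468  0.0444  0.012 ]] [0.63230637 0.01029956 0.012     ]
weight [[ 0.45164178 -0.05427538  0.014     ]] [[ 0.45106724 -0.05508565  0.038     ]]
bar dome [[ 0.50037558 -0.28861111  0.02      ]]
```

View pics/w2.png

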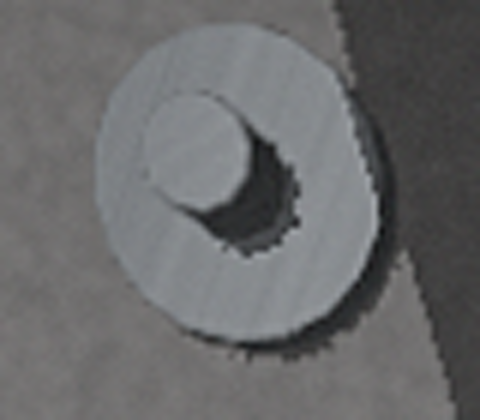

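>>> apply_moves --motion '[[[-0.4, -0.96, 0, 0.2, 1], [-0.4, -0.96, 0, 0, 1], [-0.4, -0.96, 0, 0, 1], [-0.4, -0.96, 0, 0, 1], [-0.4, -0.96, 0, 0, 1], [-0.4, -0.96, 0, 0, 1], [-0.4, -0.96, 0, 0, 1], [-0.4, -0.96, 0, 0, 1], [-0.4, -0.96, 0, 0, 1], [-0.4, -0.96, 0, 0, 1], [-0.4, -0.96, 0, 0, 1], [-0.4, -0.96, 0, 0, 1], [0, 0, 0, 0, 1], [0, 0, 0, 0, 1]]]'

```text
time: 7.88
position: [0.4977, -0.2896, 0.2083]
ee_rot: [0.0, 0.121, 0.993, 0.0]
wrist_force: [-0.0, -0.0, -0.5]
grip_width: 0.0854
grip_force: 0.0
```

```bash
python3 - <<'E'
from h import *
import pickle
c=r.capture("wrist"); pickle.dump(c,open("wrist3.pkl","wb")); save("wrist3",c)
s=r.state(); print(s["position"],s["ee_rot"],s["qpos"],s["time"])
E
```

```text
[ 0.4978221  -0.28927617  0.20831721] [1.56417818e-05 1.20314762e-01 9.92735778e-01 1.79990835e-04] [-5.26588654e-01  3.93147137e-01  2.18457752e-01  1.39622037e+00
  3.43075144e-04 -2.85374787e-01] 7.925
```

View pics/wrist3.png

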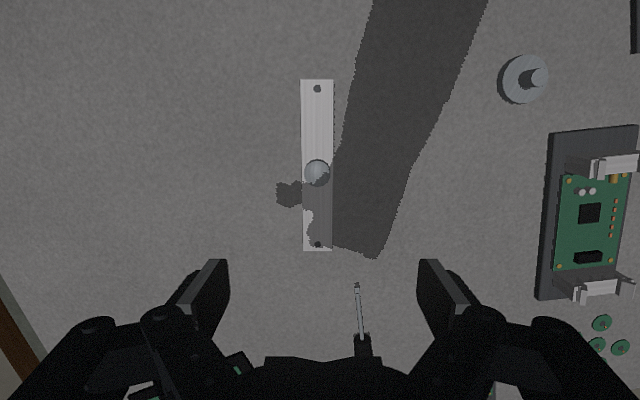

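Bar holes are at (317,89) and (318,245), with the dome at (317,172).

```bash
python3 - <<'E'
from h import *
import pickle
c=pickle.load(open("wrist3.pkl","rb")); g=cv2.cvtColor(c["image"],cv2.COLOR_RGB2GRAY).astype(float)
H=[]
for (u,v) in [(317,89),(318,245)]:
    w=g[v-6:v+7,u-6:u+7]; m=np.clip(np.percentile(w,40)*.75-w,0,None); yy,xx=np.mgrid[v-6:v+7,u-6:u+7]
    H.append(((m*xx).sum()/m.sum(),(m*yy).sum()/m.sum()))
P=onz(c,H,.012); print(H,P,P.mean(0),np.degrees(np.arctan2(*(P[1]-P[0])[1::-1])))
Q=onz(c,[(301,80),(333,80),(332,251),(302,251)],.012);print(Q,Q.mean(0))
T=np.array(c["cam_to_world"]); p=r.state()["position"]; print("cam rel tcp",T[:3,3]-p)
a=np.radians(166.2); R=np.array([[np.cos(a),np.sin(a)],[-np.sin(a),np.cos(a)]]); print("cam in tool xy", R@(T[:2,3]-p[:2]), "cam right", R@T[:2,0])
E
```

```text
[(np.float64(316.94867639113994), np.float64(88.08373851971908)), (np.float64(317.31018998272884), np.float64(244.00034542314336))] [[ 0.40889414 -0.27318846  0.012     ]
 [ 0.58356215 -0.31679889  0.012     ]] [ 0.49622815 -0.29499368  0.012     ] -14.018775358463502
[[ 0.39697276 -0.2875504   0.012     ]
 [ 0.40508186 -0.25475227  0.012     ]
 [ 0.59699501 -0.30154898  0.012     ]
 [ 0.58814189 -0.33738051  0.012     ]] [ 0.49679788 -0.29530804  0.012     ]
cam rel tcp [-0.07081731  0.01763439  0.1651608 ]
cam in tool xy [ 0.0729795  -0.00023306] cam right [-0.0011628  -0.99999898]
```

>>> apply_moves --motion '[[[-0.05, -0.22, -1, -0.03, 1], [0, 0, -1, 0, 1], [0, 0, -1, 0, 1], [0, 0, -1, 0, 1], [0, 0, -1, 0, 1], [0, 0, -1, 0, 1], [0, 0, -1, 0, 1], [0, 0, -0.6, 0, 1], [0, 0, -0.4, 0, 1], [0, 0, -0.2, 0, 1], [0, 0, -0.08, 0, 1], [0, 0, 0, 0, 1], [0, 0, 0, 0, 1]]]'

```text
time: 9.55
position: [0.4967, -0.2957, 0.0019]
ee_rot: [0.001, 0.122, 0.993, -0.0]
wrist_force: [-0.3, -0.8, -0.2]
grip_width: 0.0854
grip_force: 0.0
```

>>> apply_moves --motion '[[[0, 0, -0.04, 0, 0.2], [0, 0, 0, 0, 0], [0, 0, 0, 0, -0.1], [0, 0, 0, 0, -0.2], [0, 0, 0, 0, -1], [0, 0, 0, 0, -1], [0, 0, 0, 0, -1], [0, 0, 0, 0, -1]]]'

```text
time: 10.55
position: [0.4986, -0.2967, 0.0034]
ee_rot: [0.003, 0.122, 0.993, -0.001]
wrist_force: [-0.8, 0.5, 12.2]
grip_width: 0.0001
grip_force: 6.3
```

The fingers shut to 0 mm, so the grasp went wrong. I'll look before doing anything else.

```bash
python3 - <<'E'
from h import *
c=r.capture("wrist"); s=r.state(); print(s["position"],s["grip_width"],s["grip_force"],s["wrist_force"])
d=r.capture("side")
b=cv2.resize(d["image"][90:230,320:460,::-1],(400,400),interpolation=cv2.INTER_CUBIC)
cv2.imwrite("pics/g1.png",np.hstack([cv2.resize(c["image"][:,:,::-1],(400,400)),b]))
E
```

```text
[ 0.49853965 -0.29665395  0.00334721] -0.00012841764120853297 6.334748104619621 [-1.88390674  1.15743448 11.47260815]
```

View pics/g1.png

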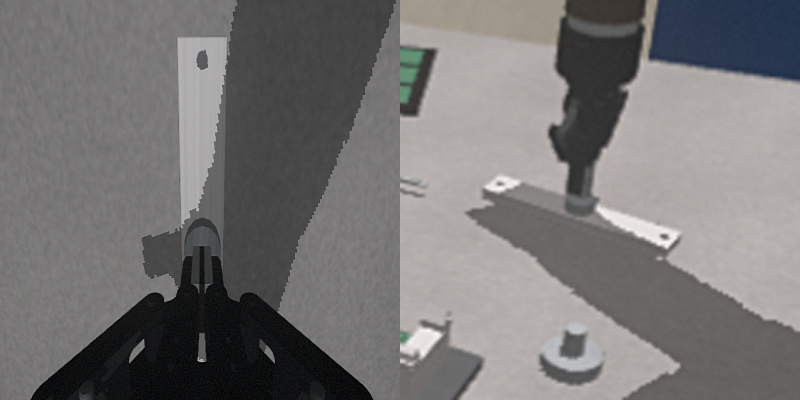

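```bash
python3 - <<'E'
from h import *
c=r.capture("wrist"); d=r.capture("side"); e=r.capture("scene")
f=lambda im,a,b,w,h:cv2.resize((np.clip((im[b:b+h,a:a+w,::-1]/255.)**.55,0,1)*255).astype(np.uint8),None,fx=400/w,fy=400/w,interpolation=cv2.INTER_CUBIC)
A=f(c["image"],240,200,160,200); 
B=f(d["image"],343,100,80,60); C=f(e["image"],242,115,80,50)
B=B[:300];C=C[:250]
R=np.vstack([B,C])[:500]; R=np.vstack([R,np.zeros((500-len(R),400,3),np.uint8)])
cv2.imwrite("pics/g2.png",np.hstack([A[:500],R]))
g=c["image"].mean(2); print(np.round(c["cam_to_world"],3)[:3,3]); print([ (v,g[v,270:380:2].astype(int).tolist()) for v in (60,150)])
E
```

```text
[ 0.427 -0.278  0.168]
[(60, [119, 122, 124, 123, 123, 125, 124, 133, 180, 178, 177, 173, 170, 172, 172, 176, 176, 176, 175, 173, 171, 176, 129, 90, 92, 92, 90, 92, 90, 86, 85, 151, 175, 173, 173, 173, 173, 171, 172, 173, 167, 169, 172, 169, 164, 167, 139, 127, 74, 74, 72, 71, 76, 73, 73]), (150, [122, 118, 121, 120, 126, 128, 126, 125, 95, 173, 174, 174, 170, 165, 171, 174, 173, 174, 173, 172, 170, 173, 174, 177, 173, 168, 168, 170, 171, 170, 171, 172, 173, 167, 168, 171, 173, 116, 105, 102, 101, 104, 103, 98, 104, 67, 69, 74, 70, 73, 73, 74, 74, 75, 71])]
```

View pics/g2.png

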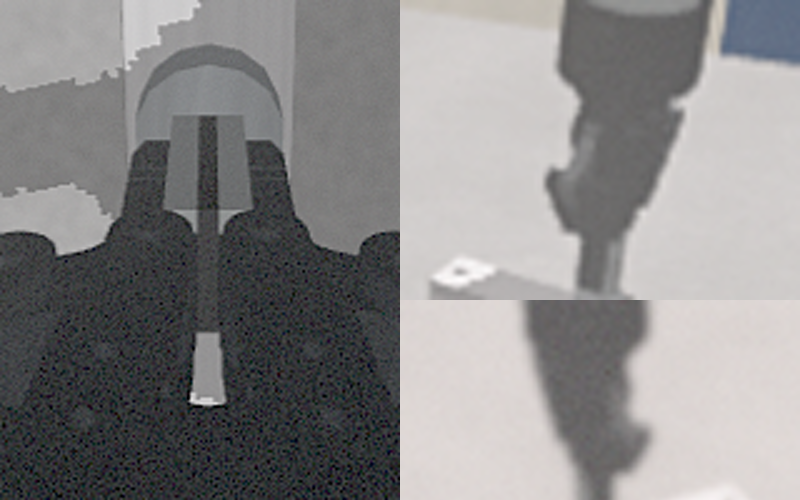

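The fingers are shut and resting on the button, with the bar still centred beneath them. The pads swing forward as they close, so their tips were still too high when they met the bar. I'll lift, re-measure the bar by number, and come down with the opening already set to about 48 mm so the tip height is known.

>>> apply_moves --motion '[[[0, 0, 1, 0, -1], [0, 0, 1, 0, -1], [0, 0, 1, 0, -1], [0, 0, 1, 0, 0.15], [0, 0, 1, 0, 0.15], [0, 0, 1, 0, 0.15], [0, 0, 1, 0, 0.15], [0, 0, 1, 0, 0.15], [0, 0, 0.3, 0, 0.15], [0, 0, 0, 0, 0.15], [0, 0, 0, 0, 0.15]]]'

```text
time: 12.18
position: [0.4957, -0.295, 0.2064]
ee_rot: [-0.001, 0.122, 0.993, 0.0]
wrist_force: [-0.6, -0.1, 0.3]
grip_width: 0.0492
grip_force: 0.0
```

```bash
cat > bar.py <<'E'
from h import *
import pickle,sys
c=r.capture("wrist"); pickle.dump(c,open(sys.argv[1]+".pkl","wb"))
s=r.state(); print(s["position"],s["ee_rot"],s["grip_width"],s["wrist_force"],"gr",r.tcp_to_grasp)
g=cv2.cvtColor(c["image"],cv2.COLOR_RGB2GRAY)
# bar: bright or shadowed metal -> use holes: dark round blobs 4-14 px wide
def hole(p):
    o=np.array(c["cam_to_world"]); q=np.linalg.inv(o)@np.r_[p,1]; x,y=q[0]/-q[2],-q[1]/-q[2]; k=1+c["k1"]*(x*x+y*y)
    u,v=c["K"][0][0]*x*k+c["K"][0][2],c["K"][1][1]*y*k+c["K"][1][2]; u,v=int(round(u)),int(round(v))
    for n in (9,6):
        w=g[v-n:v+n+1,u-n:u+n+1].astype(float); m=np.clip(np.percentile(w,40)*.75-w,0,None); yy,xx=np.mgrid[v-n:v+n+1,u-n:u+n+1]
        uf,vf=(m*xx).sum()/m.sum(),(m*yy).sum()/m.sum(); u,v=int(round(uf)),int(round(vf))
    return uf,vf
H=[hole([.4089,-.2732,.012]),hole([.5836,-.3168,.012])]
P=onz(c,H,.012); print(np.round(H,1),np.round(P,4),P.mean(0),np.degrees(np.arctan2(*(P[1]-P[0])[1::-1])),np.linalg.norm(P[1]-P[0]))
E
python3 bar.py wrist4
```

```text
[ 0.49568168 -0.29503176  0.20638538] [-1.16901191e-03  1.22057822e-01  9.92522177e-01  4.98954175e-04] 0.04915760515398541 [ 0.01622408  0.51568582 -0.17122741] gr 0.0187
[[322.1  89. ]
 [322.2 245.5]] [[ 0.4089 -0.2732  0.012 ]
 [ 0.5835 -0.3168  0.012 ]] [ 0.49622311 -0.29498404  0.012     ] -14.007710495534898 0.17998989623007727
```

>>> apply_moves --motion '[[[0.02, 0, -1, 0, 0.15], [0, 0, -1, 0, 0.15], [0, 0, -1, 0, 0.15], [0, 0, -1, 0, 0.15], [0, 0, -1, 0, 0.15], [0, 0, -1, 0, 0.15], [0, 0, -0.8, 0, 0.15], [0, 0, -0.5, 0, 0.15], [0, 0, -0.5, 0, 0.15], [0, 0, -0.1, 0, 0.15], [0, 0, 0, 0, 0.15], [0, 0, 0, 0, 0.15]]]'

```text
time: 13.72
position: [0.4974, -0.2958, 0.0111]
ee_rot: [0.001, 0.122, 0.993, -0.0]
wrist_force: [-0.7, -0.2, 0.3]
grip_width: 0.0493
grip_force: 0.0
```

>>> apply_moves --motion '[[[0, 0, -0.12, 0, 0.1], [0, 0, -0.12, 0, 0.1], [0, 0, 0, 0, 0.1], [0, 0, 0, 0, 0.1]]]'

```text
time: 14.22
position: [0.4968, -0.2954, 0.0043]
ee_rot: [-0.0, 0.122, 0.993, 0.0]
wrist_force: [0.3, 0.2, 0.2]
grip_width: 0.0471
grip_force: 0.0
```

>>> apply_moves --motion '[[[0, 0, -0.12, 0, 0.0], [0, 0, 0, 0, 0.0], [0, 0, 0, 0, 0.0]]]'

```text
time: 14.6
position: [0.4968, -0.2954, 0.0012]
ee_rot: [-0.0, 0.122, 0.993, 0.0]
wrist_force: [0.1, 0.6, 0.2]
grip_width: 0.0427
grip_force: 0.0
```

>>> apply_moves --motion '[[[0, 0, -0.08, 0, 0.0], [0, 0, 0, 0, 0.0], [0, 0, 0, 0, 0.0]]]'

```text
time: 14.98
position: [0.4968, -0.2954, -0.0007]
ee_rot: [-0.0, 0.122, 0.993, 0.0]
wrist_force: [0.8, 0.4, -0.9]
grip_width: 0.0428
grip_force: 0.0
```

>>> apply_moves --motion '[[[0, 0, -0.06, 0, -0.1], [0, 0, 0, 0, -0.18], [0, 0, 0, 0, -0.25], [0, 0, 0, 0, -0.25], [0, 0, 0, 0, -0.25]]]'

```text
time: 15.6
position: [0.4969, -0.2954, -0.0021]
ee_rot: [0.0, 0.122, 0.993, -0.0]
wrist_force: [0.1, 0.5, 0.5]
grip_width: 0.0324
grip_force: 0.0
```

At 32 mm opening nothing was touched, and the shut fingers met the dome top at a reported z of about 3 mm. So the real tips sit about 23 mm above the reported TCP. I'll open and feel my way down.

>>> apply_moves --motion '[[[0, 0, 0, 0, 0.15], [0, 0, 0, 0, 0.15], [0, 0, 0, 0, 0.15], [0, 0, -0.2, 0, 0.15], [0, 0, -0.2, 0, 0.15], [0, 0, 0, 0, 0.15], [0, 0, 0, 0, 0.15]]]'

```text
time: 16.48
position: [0.4968, -0.2954, -0.0123]
ee_rot: [-0.0, 0.122, 0.993, 0.0]
wrist_force: [1.1, -0.8, 0.4]
grip_width: 0.049
grip_force: 0.0
```

>>> apply_moves --motion '[[[0, 0, -0.2, 0, 0.1], [0, 0, -0.1, 0, 0.0], [0, 0, 0, 0, 0.0], [0, 0, 0, 0, 0.0]]]'

```text
time: 16.98
position: [0.4969, -0.2954, -0.0197]
ee_rot: [0.0, 0.122, 0.993, -0.0]
wrist_force: [0.8, 0.8, -0.1]
grip_width: 0.0425
grip_force: 0.0
```

>>> apply_moves --motion '[[[0, 0, -0.1, 0, 0.0], [0, 0, -0.08, 0, 0.0], [0, 0, 0, 0, 0.0], [0, 0, 0, 0, 0.0]]]'

```text
time: 17.48
position: [0.4968, -0.2954, -0.0242]
ee_rot: [-0.0, 0.122, 0.993, 0.0]
wrist_force: [0.6, 0.4, 0.5]
grip_width: 0.0428
grip_force: 0.0
```

>>> apply_moves --motion '[[[0, 0, 0, 0, -0.1], [0, 0, 0, 0, -0.2], [0, 0, 0, 0, -0.3], [0, 0, 0, 0, -1], [0, 0, 0, 0, -1], [0, 0, 0, 0, -1]]]'

```text
time: 18.23
position: [0.4971, -0.2956, -0.0236]
ee_rot: [0.0, 0.122, 0.993, -0.0]
wrist_force: [-0.5, 0.3, 5.8]
grip_width: 0.0343
grip_force: 61.9
```

Grip is firm at 34 mm and 62 N. Lifting.

>>> apply_moves --motion '[[[0, 0, 0.3, 0, -1], [0, 0, 0.6, 0, -1], [0, 0, 0.8, 0, -1], [0, 0, 0.9, 0, -1], [0, 0, 0.9, 0, -1], [0, 0, 0.9, 0, -1], [0, 0, 0, 0, -1], [0, 0, 0, 0, -1]]]'

```text
time: 19.23
position: [0.4964, -0.2951, 0.0852]
ee_rot: [-0.0, 0.122, 0.993, 0.0]
wrist_force: [-0.1, -0.3, -3.1]
grip_width: 0.034
grip_force: 60.2
```

```bash
python3 - <<'E'
from h import *
import pickle
c=r.capture("wrist");pickle.dump(c,open("wrist5.pkl","wb")); s=r.state(); print(s["position"],s["ee_rot"],s["grip_width"],s["wrist_force"],s["ft_torque"])
g=cv2.cvtColor(c["image"],cv2.COLOR_RGB2GRAY)
for v in range(0,241,20):
    row=cv2.blur(g[v:v+3],(3,1))[1].astype(int); m=np.where(row[240:400]>140)[0]+240
    print(v,(m.min(),m.max(),len(m)) if len(m) else None)
dk=((g<110)).astype(np.uint8); n,l,st,ce=cv2.connectedComponentsWithStats(dk[0:200,240:400])
print([(st[i].tolist(),np.round(ce[i]+[240,0],1).tolist()) for i in range(1,n) if 15<st[i][4]<600])
E
```

```text
[ 0.49597997 -0.29489535  0.08466746] [-1.02860034e-03  1.22047366e-01  9.92523642e-01  4.50871066e-04] 0.03440440448703398 [ 0.58132027  0.33535658 -3.40345304] [-0.02067701  0.02048763  0.01646353]
0 None
20 None
40 (np.int64(276), np.int64(364), 89)
60 (np.int64(276), np.int64(357), 62)
80 (np.int64(277), np.int64(351), 75)
100 (np.int64(278), np.int64(350), 73)
120 (np.int64(279), np.int64(344), 66)
140 (np.int64(279), np.int64(344), 66)
160 (np.int64(280), np.int64(338), 59)
180 (np.int64(281), np.int64(329), 49)
200 (np.int64(282), np.int64(319), 38)
220 (np.int64(283), np.int64(310), 28)
240 (np.int64(283), np.int64(284), 2)
[([22, 1, 15, 12, 80], [270.4, 7.2]), ([65, 0, 6, 7, 31], [307.4, 3.0]), ([110, 5, 6, 7, 16], [352.1, 7.9]), ([33, 32, 2, 14, 22], [273.5, 39.0]), ([72, 45, 24, 25, 393], [322.7, 55.8]), ([0, 51, 5, 8, 17], [242.1, 54.1]), ([35, 77, 1, 16, 16], [275.0, 84.5]), ([36, 100, 1, 16, 16], [276.0, 107.5]), ([37, 123, 1, 16, 16], [277.0, 130.5]), ([13, 147, 6, 7, 16], [255.2, 150.3]), ([38, 147, 1, 16, 16], [278.0, 154.5]), ([0, 158, 6, 8, 22], [242.4, 162.4]), ([39, 170, 1, 17, 17], [279.0, 178.0])]
```

>>> apply_moves --motion '[[[0.2, 0.4, 0, 0, -1], [0.3, 0.7, 0, 0.09, -1], [0.4, 0.9, 0, 0.1, -1], [0.4, 0.9, 0, 0.1, -1], [0.4, 0.9, 0, 0.1, -1], [0.4, 0.9, 0, 0.1, -1], [0.4, 0.9, 0, 0.1, -1], [0.4, 0.9, 0, 0.1, -1], [0.4, 0.9, 0, 0.1, -1], [0.4, 0.9, 0, 0.1, -1], [0.4, 0.9, 0, 0.1, -1], [0.4, 0.9, 0, 0.1, -1], [0.4, 0.9, 0, 0.1, -1], [0.4, 0.8, 0, 0, -1], [0.2, 0.38, 0, 0, -1], [0, 0, 0, 0, -1], [0, 0, 0, 0, -1], [0, 0, 0, 0, -1]]]'

```text
time: 21.52
position: [0.634, 0.0081, 0.0858]
ee_rot: [-0.0, 0.061, 0.998, -0.0]
wrist_force: [-0.3, 0.8, -3.6]
grip_width: 0.0346
grip_force: 60.2
```

```bash
python3 - <<'E'
from h import *
import pickle
c=r.capture("wrist");pickle.dump(c,open("wrist6.pkl","wb")); s=r.state(); p=s["position"];print(p,s["ee_rot"],s["grip_width"],s["time"])
g=cv2.cvtColor(c["image"],cv2.COLOR_RGB2GRAY)
w=g[40:72,306:340].astype(float); print("mid",np.median(w)); m=np.clip(np.median(w)*.75-w,0,None); yy,xx=np.mgrid[40:72,306:340]; uv=((m*xx).sum()/m.sum(),(m*yy).sum()/m.sum())
h=onz(c,[uv],p[2]+.0236+.012)[0]; a=2*np.arctan2(s["ee_rot"][2],s["ee_rot"][1]); print("yaw",np.degrees(a)-180)
d=h[:2]-p[:2]; x=np.array([np.cos(a),np.sin(a)]); y=np.array([-x[1],x[0]])
print("hole px",uv,"rel tool x,y",d@x,d@y)
H=np.array([.6328,.0096]); print("TCP-holder along/across",(p[:2]-H)@x,(p[:2]-H)@y, x)
E
```

```text
[0.63410697 0.00819346 0.08588081] [-7.10168896e-05  6.06669621e-02  9.98158059e-01 -6.19412738e-05] 0.03451109393361894 21.575
mid 94.0
yaw -6.9561932745091895
hole px (np.float64(322.4378274889158), np.float64(55.59094115276098)) rel tool x,y 0.09053948928085845 -0.0002514724197244002
TCP-holder along/across -0.0014676994173131524 0.0012379004341812826 [-0.99263904  0.12111044]
```

>>> apply_moves --motion '[[[-0.04, 0.05, -0.3, -0.08, -1], [0, 0, -0.5, 0, -1], [0, 0, -0.5, 0, -1], [0, 0, -0.5, 0, -1], [0, 0, -0.4, 0, -1], [0, 0, -0.2, 0, -1], [0, 0, -0.08, 0, -1], [0, 0, 0, 0, -1], [0, 0, 0, 0, -1]]]'

```text
time: 22.7
position: [0.6338, 0.0103, 0.0244]
ee_rot: [0.001, 0.064, 0.998, 0.0]
wrist_force: [-0.8, 0.2, -2.4]
grip_width: 0.0341
grip_force: 60.2
```

>>> apply_moves --motion '[[[0, 0, -0.06, 0, -1], [0, 0, 0, 0, -1], [0, 0, -0.04, 0, -1], [0, 0, 0, 0, -1], [0, 0, 0, 0, -1]]]'

```text
time: 23.32
position: [0.6335, 0.0103, 0.0215]
ee_rot: [0.0, 0.064, 0.998, -0.0]
wrist_force: [1.1, -0.0, -2.3]
grip_width: 0.0344
grip_force: 60.3
```

>>> apply_moves --motion '[[[0, 0, -0.03, 0, -1], [0, 0, 0, 0, -1], [0, 0, 0, 0, -1]]]'

```text
time: 23.7
position: [0.6335, 0.0103, 0.0214]
ee_rot: [0.0, 0.064, 0.998, 0.0]
wrist_force: [-2.1, 0.3, 5.4]
grip_width: 0.0346
grip_force: 61.1
```

Contact felt on both notch floors at the expected height. I'll release, rise and check.

>>> apply_moves --motion '[[[0, 0, 0, 0, -0.1], [0, 0, 0, 0, 0.1], [0, 0, 0, 0, 0.3], [0, 0, 0, 0, 0.3], [0, 0, 0, 0, 0.3], [0, 0, 0.4, 0, 0.3], [0, 0, 0.8, 0, 0.3], [0, 0, 1, 0, 0.3], [0, 0, 1, 0, 0.3], [0, 0, 1, 0, 0.3], [0, 0, 1, 0, 0.3], [0, 0, 1, 0, 0.3], [0, 0, 1, 0, 0.3], [0, 0, 0, 0, 0.3], [0, 0, 0, 0, 0.3]]]'

```text
time: 25.58
position: [0.633, 0.0103, 0.1999]
ee_rot: [-0.0, 0.064, 0.998, -0.0]
wrist_force: [-0.2, -1.0, 0.2]
grip_width: 0.0553
grip_force: 0.0
```

```bash
cat > chk.py <<'E'
from h import *
import pickle,sys
c=r.capture("wrist");pickle.dump(c,open(sys.argv[1]+".pkl","wb")); s=r.state();print(s["position"],s["ee_rot"],s["grip_width"],s["time"])
g=cv2.cvtColor(c["image"],cv2.COLOR_RGB2GRAY)
def proj(p):
    q=np.linalg.inv(np.array(c["cam_to_world"]))@np.r_[p,1]; x,y=q[0]/-q[2],-q[1]/-q[2]; k=1+c["k1"]*(x*x+y*y)
    return np.array([c["K"][0][0]*x*k+c["K"][0][2],c["K"][1][1]*y*k+c["K"][1][2]])
t=np.radians(-7.45); e=np.array([np.cos(t),np.sin(t),0]); f=np.array([-e[1],e[0],0]); H=np.array([.6328,.0096,.045]); P=[]
for k in (-1,1):
    u,v=np.round(proj(H+.09*k*e+[0,0,.012])).astype(int)
    for n in (9,6):
        w=g[v-n:v+n+1,u-n:u+n+1].astype(float); m=np.clip(np.percentile(w,50)*.75-w,0,None); yy,xx=np.mgrid[v-n:v+n+1,u-n:u+n+1]
        uf,vf=(m*xx).sum()/m.sum(),(m*yy).sum()/m.sum(); u,v=int(round(uf)),int(round(vf))
    P.append(onz(c,[(uf,vf)],.057)[0]); print("px",uf,vf,P[-1])
P=np.array(P); M=P.mean(0); print("centre",M,"rel holder along/across",(M-H)@e,(M-H)@f,"sep",np.linalg.norm(P[1]-P[0]),"yaw",np.degrees(np.arctan2(*(P[1]-P[0])[1::-1])))
E
python3 chk.py wrist7
```

```text
[0.63257338 0.01031187 0.19923921] [-1.11710033e-03  6.41979991e-02  9.97936551e-01 -1.00551019e-04] 0.055459382996114484 25.625
px 322.71562082777035 85.38384512683578 [0.54382339 0.02232606 0.057     ]
px 323.0411865653346 264.8033831821525 [ 7.22217934e-01 -3.70172839e-04  5.70000000e-02]
centre [0.63302066 0.01097794 0.057     ] rel holder along/across 4.0132837027143494e-05 0.0013949208138155534 sep 0.17983251395684421 yaw -7.250498253148164
```

The bar is seated: height is confirmed by the 180 mm hole spacing, and it is centred to about 1.4 mm. Next, the weight.

>>> apply_moves --motion '[[[-0.5, -0.2, 0, 0, 0.3], [-0.9, -0.3, 0, 0, 0.3], [-0.9, -0.3, 0, 0, 0.3], [-0.9, -0.3, 0, 0, 0.3], [-0.9, -0.3, 0, 0, 0], [-0.9, -0.3, 0, 0, 0], [-0.9, -0.3, 0, 0, 0], [-0.9, -0.3, 0, 0, 0], [-0.46, -0.3, 0, 0, 0], [0, 0, 0, 0, 0], [0, 0, 0, 0, 0], [0, 0, 0, 0, 0]]]'

```text
time: 27.12
position: [0.4525, -0.0545, 0.2004]
ee_rot: [0.0, 0.064, 0.998, 0.0]
wrist_force: [-0.3, 0.1, -0.1]
grip_width: 0.0427
grip_force: 0.0
```

```bash
python3 - <<'E'
from h import *
import pickle
c=r.capture("wrist");pickle.dump(c,open("wrist8.pkl","wb")); s=r.state();print(s["position"],s["ee_rot"],s["grip_width"],s["time"])
save("w8",c,3,(220,80,420,270))
E
```

```text
[ 0.45242457 -0.05446253  0.2003723 ] [-1.18196900e-05  6.39623195e-02  9.97952313e-01  4.44425748e-05] 0.04265070591102698 27.175
```

View pics/w8.png

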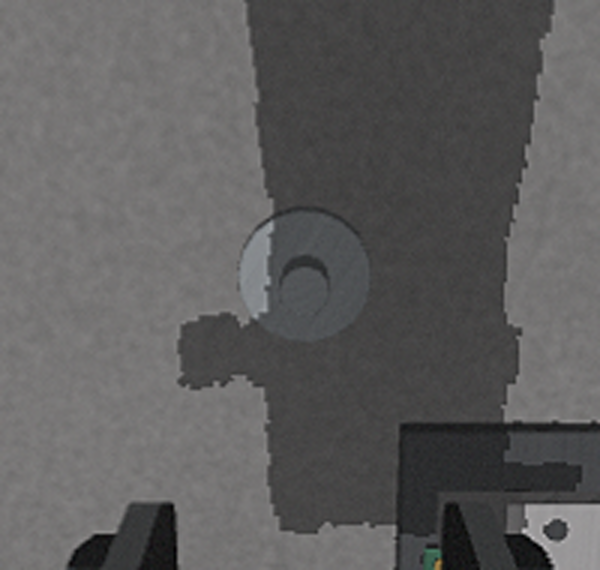

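The weight is right below the tool: disc-top centre at px (321.5,172.2), knob-top centre at (321.4,177.2).

```bash
python3 - <<'E'
from h import *
import pickle
c=pickle.load(open("wrist8.pkl","rb"))
print(onz(c,[(321.3,171.9)],.014),onz(c,[(321.2,176.9)],.038))
print(onz(c,[(220+239/3,172),(220+370/3,172)],.014),onz(c,[(220+280/3,177),(220+329/3,177)],.038))
E
```

```text
[[ 0.4509168  -0.05532868  0.014     ]] [[ 0.45131276 -0.05539361  0.038     ]]
[[ 0.44795614 -0.07914234  0.014     ]
 [ 0.45414754 -0.03110233  0.014     ]] [[ 0.45037343 -0.06350641  0.038     ]
 [ 0.45254076 -0.04669024  0.038     ]]
```

>>> apply_moves --motion '[[[-0.05, -0.04, -0.8, 0, 0], [0, 0, -1, 0, 0], [0, 0, -1, 0, 0], [0, 0, -1, 0, 0], [0, 0, -1, 0, 0], [0, 0, -1, 0, 0], [0, 0, -1, 0, 0], [0, 0, -0.7, 0, 0], [0, 0, -0.4, 0, 0], [0, 0, -0.2, 0, -0.1], [0, 0, -0.16, 0, -0.2], [0, 0, 0, 0, -0.25], [0, 0, 0, 0, -0.25], [0, 0, 0, 0, -0.25]]]'

```text
time: 28.92
position: [0.4509, -0.0557, -0.0056]
ee_rot: [0.0, 0.064, 0.998, -0.0]
wrist_force: [-0.4, -0.5, -0.3]
grip_width: 0.0316
grip_force: 0.0
```

>>> apply_moves --motion '[[[0, 0, 0, 0, -0.35], [0, 0, 0, 0, -0.45], [0, 0, 0, 0, -0.5], [0, 0, 0, 0, -1], [0, 0, 0, 0, -1], [0, 0, 0, 0, -1], [0, 0, 0, 0, -1]]]'

```text
time: 29.8
position: [0.4507, -0.0557, -0.0057]
ee_rot: [0.0, 0.064, 0.998, -0.0]
wrist_force: [-1.2, 0.0, 4.7]
grip_width: 0.016
grip_force: 58.5
```

>>> apply_moves --motion '[[[0, 0, 0.4, 0, -1], [0, 0, 0.9, 0, -1], [0, 0, 1, 0, -1], [0, 0, 1, 0, -1], [0, 0, 1, 0, -1], [0.4, 0.16, 0.5, 0, -1], [0.8, 0.3, 0, 0, -1], [0.8, 0.3, 0, 0, -1], [0.8, 0.3, 0, 0, -1], [0.8, 0.3, 0, 0, -1], [0.8, 0.3, 0, 0, -1], [0.8, 0.3, 0, 0, -1], [0.8, 0.3, 0, 0, -1], [0.8, 0.3, 0, 0, -1], [0.48, 0.1, 0, 0, -1], [0, 0, 0, 0, -1], [0, 0, 0, 0, -1], [0, 0, 0, 0, -1]]]'

```text
time: 32.05
position: [0.6318, 0.0106, 0.114]
ee_rot: [-0.0, 0.064, 0.998, -0.0]
wrist_force: [-0.1, 0.1, -2.6]
grip_width: 0.0156
grip_force: 58.6
```

```bash
python3 - <<'E'
from h import *
import pickle
c=r.capture("wrist");pickle.dump(c,open("wrist9.pkl","wb")); s=r.state();print(s["position"],s["ee_rot"],s["grip_width"],s["wrist_force"],s["time"])
g=cv2.cvtColor(c["image"],cv2.COLOR_RGB2GRAY)
# bar end hole nearest robot still in view? also disc extents
for v in range(30,300,10):
    print(v, g[v,250:396:6].tolist())
E
```

```text
[0.63203193 0.01064038 0.11417909] [-1.87997376e-04  6.43584356e-02  9.97926829e-01 -1.66962541e-05] 0.01599481490752449 [ 0.14205233 -1.14102314 -2.65603753] 32.1
30 [113, 60, 71, 71, 67, 69, 67, 69, 71, 72, 69, 66, 69, 67, 69, 72, 69, 63, 69, 69, 66, 64, 72, 66, 61]
40 [120, 121, 65, 68, 73, 68, 68, 66, 65, 69, 69, 67, 71, 64, 69, 68, 70, 72, 73, 71, 66, 70, 66, 66, 66]
50 [116, 120, 69, 68, 67, 68, 71, 72, 69, 69, 71, 68, 69, 71, 66, 66, 71, 70, 67, 67, 68, 67, 71, 66, 67]
60 [119, 117, 41, 47, 47, 43, 42, 42, 48, 43, 41, 43, 40, 46, 40, 42, 38, 39, 42, 47, 42, 41, 41, 71, 71]
70 [113, 115, 41, 47, 46, 45, 42, 43, 101, 94, 99, 98, 96, 99, 98, 98, 93, 43, 44, 43, 43, 41, 49, 68, 67]
80 [120, 123, 42, 44, 47, 46, 44, 40, 98, 93, 99, 81, 48, 45, 95, 95, 95, 45, 49, 45, 46, 46, 47, 71, 70]
90 [116, 118, 80, 96, 88, 74, 76, 103, 100, 95, 100, 99, 93, 95, 97, 94, 94, 70, 77, 81, 85, 45, 43, 69, 83]
100 [118, 116, 81, 93, 86, 73, 80, 99, 99, 96, 100, 98, 98, 96, 96, 96, 94, 75, 77, 85, 82, 44, 43, 68, 75]
110 [116, 116, 80, 89, 87, 76, 78, 105, 100, 94, 97, 100, 94, 99, 100, 96, 90, 75, 
[... 1277 characters left out ...]
, 78, 81, 81, 79, 76, 79, 79, 46, 38, 34, 67, 68, 73]
240 [118, 120, 119, 73, 79, 76, 81, 78, 76, 76, 74, 75, 78, 75, 80, 77, 76, 77, 79, 76, 42, 51, 70, 73, 69]
250 [117, 118, 118, 70, 63, 75, 71, 56, 53, 20, 50, 51, 51, 50, 46, 18, 54, 58, 78, 77, 79, 67, 68, 69, 73]
260 [117, 119, 115, 64, 69, 25, 25, 55, 55, 23, 49, 46, 50, 48, 52, 24, 56, 56, 22, 24, 61, 71, 66, 68, 68]
270 [116, 117, 117, 89, 13, 20, 20, 56, 59, 19, 60, 79, 78, 83, 83, 55, 27, 53, 57, 22, 9, 70, 69, 73, 69]
280 [113, 118, 112, 95, 24, 17, 54, 55, 28, 40, 78, 75, 81, 80, 77, 80, 7, 54, 55, 18, 11, 38, 64, 71, 70]
290 [112, 116, 19, 26, 19, 18, 18, 20, 32, 21, 74, 76, 77, 79, 77, 80, 27, 15, 22, 16, 15, 22, 25, 113, 119]
```

>>> apply_moves --motion '[[[0.03, 0, -0.3, 0, -1], [0, 0, -0.5, 0, -1], [0, 0, -0.5, 0, -1], [0, 0, -0.3, 0, -1], [0, 0, -0.16, 0, -1], [0, 0, -0.06, 0, -1], [0, 0, 0, 0, -1], [0, 0, 0, 0, -1], [0, 0, 0, 0, -1]]]'

```text
time: 33.22
position: [0.6336, 0.0108, 0.0689]
ee_rot: [0.0, 0.064, 0.998, 0.0]
wrist_force: [0.6, -0.2, -1.9]
grip_width: 0.016
grip_force: 58.6
```

>>> apply_moves --motion '[[[-0.03, 0, -0.06, 0, -1], [0, 0, 0, 0, -1], [0, 0, -0.03, 0, -1], [0, 0, 0, 0, -1], [0, 0, 0, 0, -1]]]'

```text
time: 33.85
position: [0.6326, 0.0108, 0.0663]
ee_rot: [0.0, 0.064, 0.998, 0.0]
wrist_force: [-0.3, 0.1, -2.4]
grip_width: 0.0158
grip_force: 58.5
```

>>> apply_moves --motion '[[[0, 0, -0.03, 0, -1], [0, 0, 0, 0, -1], [0, 0, 0, 0, -1], [0, 0, 0, 0, -1]]]'

```text
time: 34.35
position: [0.6327, 0.0108, 0.0658]
ee_rot: [0.0, 0.064, 0.998, 0.0]
wrist_force: [-0.6, 0.5, -0.4]
grip_width: 0.0157
grip_force: 58.8
```

The dome now carries most of the weight, so I'll let go gently.

>>> apply_moves --motion '[[[0, 0, 0, 0, -0.55], [0, 0, 0, 0, -0.5], [0, 0, 0, 0, -0.4], [0, 0, 0, 0, -0.3], [0, 0, 0, 0, -0.1], [0, 0, 0, 0, 0], [0, 0, 0, 0, 0.1], [0, 0, 0, 0, 0.1]]]'

```text
time: 35.35
position: [0.6326, 0.0108, 0.0655]
ee_rot: [-0.0, 0.064, 0.998, -0.0]
wrist_force: [0.1, -0.5, 1.1]
grip_width: 0.0469
grip_force: 0.0
```

>>> apply_moves --motion '[[[0, 0, 0.1, 0, 0.1], [0, 0, 0.3, 0, 0.1], [0, 0, 0.6, 0, 0.1], [0, 0, 1, 0, 0.1], [0, 0, 1, 0, 0.1], [0, 0, 1, 0, 0.1], [0, 0, 1, 0, 0.1], [0, 0, 0, 0, 0.1], [0, 0, 0, 0, 0.1], [0, 0, 0, 0, 0.1]]]'

```text
time: 36.6
position: [0.6317, 0.0108, 0.1891]
ee_rot: [-0.001, 0.064, 0.998, -0.0]
wrist_force: [-0.6, 0.1, -0.0]
grip_width: 0.0471
grip_force: 0.0
```

```bash
python3 - <<'E'
from h import *
c=r.capture("wrist"); s=r.state(); print(s["position"],s["grip_width"],s["time"],s["wrist_force"])
d1=r.capture("side")["image"].astype(int); 
for _ in range(6): d2=r.capture("side")
d2=d2["image"].astype(int); print("motion px >60:",(abs(d1-d2).max(2)>60)[150:260,220:380].sum())
a=d2[170:250,240:360,::-1].astype(np.uint8); b=c["image"][100:280,230:420,::-1]
cv2.imwrite("pics/fin.png",np.hstack([cv2.resize(a,(420,280),interpolation=cv2.INTER_CUBIC),cv2.resize(b,(296,280),interpolation=cv2.INTER_CUBIC)]))
# numeric disc check in side view: expected px of disc-centre vs blob above dome
E
```

```text
[0.63178989 0.01084909 0.189124  ] 0.04744232273323967 36.65 [ 0.2523733  -0.20414637  0.47748077]
motion px >60: 0
```

All 10 views are used, so the final check will be numeric: circle fits for the disc and knob, and the bar pose by its holes.

```bash
python3 chk.py wrist10; python3 - <<'E'
from h import *
import pickle
c=pickle.load(open("wrist10.pkl","rb")); g=cv2.cvtColor(c["image"],cv2.COLOR_RGB2GRAY)
T=np.linalg.inv(np.array(c["cam_to_world"]))
def proj(p):
    q=T@np.r_[p,1]; x,y=q[0]/-q[2],-q[1]/-q[2]; return c["K"][0][0]*x+c["K"][0][2],c["K"][1][1]*y+c["K"][1][2],-q[2]
for name,z,rad in (("disc",.0856,.025),("knob",.1096,.009)):
    u,v,d=proj([.633,.011,z]); R=322*rad/d; print(name,"expected",u,v,R)
    n=int(R*1.8); u0,v0=int(u)-n,int(v)-n; w=cv2.resize(g[v0:v0+2*n,u0:u0+2*n],None,fx=4,fy=4,interpolation=cv2.INTER_CUBIC)
    w=cv2.normalize(w,None,0,255,cv2.NORM_MINMAX)
    h=cv2.HoughCircles(w,cv2.HOUGH_GRADIENT,1.5,4*R*.3,param1=120,param2=15,minRadius=int(R*4*.88),maxRadius=int(R*4*1.12))
    if h is not None:
        for q in h[0][:3]:
            uv=(u0+q[0]/4-.4,v0+q[1]/4-.4); print("  px",uv,q[2]/4,onz(c,[uv],z)[0])
E
```

```text
[0.63256186 0.0108327  0.19042707] [-1.06069828e-04  6.42064615e-02  9.97936631e-01  9.87891073e-07] 0.046901023660946416 37.05
px 322.2523422860712 85.15865084322299 [0.54376629 0.02238303 0.057     ]
px 322.54934454612913 269.54538708879545 [ 7.22240314e-01 -4.37257154e-04  5.70000000e-02]
centre [0.6330033  0.01097288 0.057     ] rel holder along/across 2.357393603043045e-05 0.0013876550104557264 sep 0.17992705250377447 yaw -7.286491595276919
disc expected 322.4227714774 192.88388249150907 28.79325129778952
  px (np.float32(323.2875), np.float32(193.2875)) 27.65 [0.63345599 0.01169812 0.0856    ]
  px (np.float32(333.7875), np.float32(220.2875)) 30.5375 [0.65937383 0.01779591 0.0856    ]
  px (np.float32(334.1625), np.float32(229.6625)) 30.95 [0.6683173  0.01707232 0.0856    ]
knob expected 322.4052938163494 200.77358252905503 11.293054143973016
  px (np.float32(324.2875), np.float32(203.4125)) 11.025 [0.6353736  0.01220855 0.1096    ]
  px (np.float32(323.1625), np.float32(194.0375)) 9.84375 [0.62755872 0.01230895 0.1096    ]
  px (np.float32(324.2875), np.float32(199.2875)) 12.2625 [0.63196861 0.01264351 0.1096    ]
```

The bar hasn't moved, and the disc is within 1 mm of the dome, level and still. Handing in.

```bash
python3 -c "
from rig import r
print(r.close_job())"
```

```text
the job is handed in; nothing more can be done
None
```

The job is handed in with no verdict returned: my last measurements put the long bar in both notches, about 1.4 mm off centre across, and the released weight balanced within about 1 mm of the dome centre; no bystander was deliberately touched, but I did not re-measure them.

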